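Preset the run-on dial of a pump control box

TASK

Take the white carton off the pump control box and set it down flat in the blue bin, without dropping it. Then swing the box's clear cover up to about upright and let go of it for a good second to see that its friction hinge holds, turn the dial to 7 (seven clicks up from its red zero mark) and let go, and finally lower the cover fully shut without slamming it. Do not shift or knock over the other things on the bench.

Things in the scene. Friction and masses are not known exactly. Their poses are not given: they have to be found in the camera images.
- controller: Grey pump control box on its back, fixed to the bench, 176 (x) by 170 mm (y). Origin: centre of its underside, z up, front edge faces -x. White panel sunk at z = 55 mm within a rim 6 mm thick, rim top z = 100; top of the shut cover z = 105.5. The dial's upright axis is at x = -22 mm, y = 0. Three 32 mm cable glands on its +x face.
- dial (a joint): Click dial, rad, grows clockwise seen from above. 12 positions 0 to 11, 24 degrees (0.4189 rad) apart, end stops at 0 and 11: position 7 reads 2.932. Snaps into the nearest click when let go; a click takes about 0.3 N m. At position n the pointer is at 132 - 24 n degrees from the box's +x (counter-clockwise from above). Scale ticks on the panel: 0 thick red, others black, 5 and 10 longer.
- dial_grip (a point): Point on the dial's axis at grip height, z = 82 mm of the box; x axis along the grip bar to its pointer end (white stripe), z up; turns with the dial. Black grip bar 60 mm long, 14 mm wide, from z = 63 to 95 mm of the box, on a round skirt of 68 mm diameter with its top at z = 63. The rim walls are 60 mm or more from the axis.
- cover (a joint): Clear 5 mm thick cover of the box (0.34 kg), hinged along the box's far (+x) edge on a friction hinge that holds it at any angle: 0 shut, growing as it opens, in rad, stop at 1.92 (110 degrees). Lifting it takes about 5 N at the bar, closing it 1 to 3 N. Black edge frame.
- cover_bar (a point): Middle of the cover's pull bar: round steel bar, 12 mm diameter, parallel to the box's y, 82 mm free between its two arms, 42 mm in front of the cover's front edge (36 mm gap between bar and box). Shut, it lies at x = -130, y = 0, z = 103.5 mm of the box. It swings with the cover at 214 mm from the hinge line.
- cover_hinge (a point): Middle of the cover's hinge line, at x = 84 mm, y = 0, z = 100.5 mm of the box; the hinge line is parallel to the box's y axis.
- carton: White spare-part carton with a buff band along it, 110 mm (x) by 55 mm (y) by 45 mm high, about 0.25 kg, lying flat on the shut cover at the start. Origin at the centre of its underside.
- bin: Open, empty blue plastic bin fixed to the bench, 200 mm (x) by 150 mm (y) outside, 65 mm high, walls and floor 4 mm. Origin at the centre of its underside. It stands to the left or to the right of the control box.
- pump_casing: Bystander: green cast pump casing, 144 mm round and 96 mm high, with a flanged outlet to its +y side (about 180 mm over all). Stands on the other side of the box. Origin near the middle of its underside.
- sealant: Bystander: white bottle with a yellow label and red cap, 50 mm diameter, 115 mm high, standing near one front corner of the box, beside the pull bar. Origin at the centre of its underside.
- grease_tin: Bystander: red-labelled tin, 60 mm diameter, 85 mm high, standing near the other front corner of the box, beside the pull bar. Origin at the centre of its underside.
- ball_valve: Bystander: brass ball valve with a red lever, about 140 mm long and 55 mm high, lying behind the box. Origin under its middle.
Mind the look-alikes: they are no part of the job. Leave any orange or turquoise look-alike of the carton alone.

How it is judged (in metres and radians):
On the way, in this order (a step that is already met when the one before it is completed fails the run):
1. the carton lies flat on the bin's floor, let go (x of carton in the frame of bin between -0.09 and 0.09 m and y of carton in the frame of bin between -0.07 and 0.07 m and z of carton in the frame of bin below 0.012 m and angle between carton's own z axis and vertical below 0.15 rad and contact force between the fingers and carton below 0.2 N and linear speed of carton below 0.03 m/s), for 0.2 s.
2. the cover stands open past 1.2 rad by itself for a second, with nothing of the robot touching the box (value of joint cover above 1.2 rad and contact force between each of the fingers, the arm and controller below 0.2 N), for 1 s.
3. the dial rests in click 7, let go, with the cover still up (value of joint dial between 2.812 and 3.052 rad and value of joint cover above 1 rad and contact force between each of the fingers, the arm and controller below 0.2 N), for 0.2 s.
At the end, for the whole second after the job is handed in: The cover is shut (within 0.04 rad), the dial rests in click 7 (within 0.12 rad of 2.932), and the carton lies flat and still on the floor of the blue bin (tilted less than 0.15 rad) (value of joint cover below 0.04 rad and value of joint dial between 2.812 and 3.052 rad and x of carton in the frame of bin between -0.09 and 0.09 m and y of carton in the frame of bin between -0.07 and 0.07 m and z of carton in the frame of bin below 0.012 m and angle between carton's own z axis and vertical below 0.15 rad and linear speed of carton below 0.03 m/s); the robot touches nothing.
It fails at once if the carton falls (moves faster than 0.7 m/s while the fingers do not hold it) (contact force between the fingers and carton below 0.1 N and linear speed of carton above 0.7 m/s).
It fails at once if the cover is slammed (closing faster than 1.5 rad/s in its last 0.15 rad) (value of joint cover below 0.15 rad and velocity of joint cover below -1.5 rad/s).
It fails at once if a bystander is shifted more than 30 mm or tipped over (distance of any of pump_casing, sealant, grease_tin, ball_valve from where it was at the start of the episode above 0.03 m or angle between any of sealant, grease_tin's own z axis and vertical above 0.5 rad).
It also fails if it takes over 72 s, if anything falls off the work surface, if the arm or the gripper's body presses on something with over 40 N, if the wrist force passes 120 N, or if a joint passes its speed limit or range.

ROBOT

A 6-joint arm with a two-finger parallel gripper is mounted at the origin on the work surface. World frame = base frame: x ahead of the robot, y to its left, z up, the work surface at z = 0. Lengths are in m, angles in degrees, forces in N, time in s.
With the tool pointing down it reaches from about 0.3 to 0.75 m from the base axis. Payload 8.5 kg.
Tool frame: the origin (TCP) lies on the centre line of the jaws, within the pads' length; the fingertips stand 19 mm ahead of it and the grasp point (between the pads) is the TCP (env.tcp_to_tips is the z of the fingertips in the tool frame, in m); z points along the fingers, y is the line along which they close (so a half turn about z gives the same grasp; the last joint's range is limited). The gripper opens to 85 mm and grips with 20 to 120 N. Pads are 22 mm wide; open, the fingers measure 114 mm over their backs; the gripper's body (76 mm by 85 mm) begins 54 mm behind the grasp point. The pads swing forward as they close: fully open they stand 13 mm farther back than shut.
Start: joints at [61.977, 21.807, 74.336, -0, 83.858, -12.336], TCP at [0.149, 0.529, 0.25] pointing down, gripper open.
Joint ranges: [-178.18, 178.18], [-50.72, 133.34], [12.68, 142.11], [-81.47, 261.47], [9.98, 163.14], [-165.26, 165.26]. Speed limits (degrees/s): [136.94, 136.94, 180, 180, 180, 180].

INTERFACE

Orientations are given as a 3x3 rotation matrix whose columns are the frame's x, y, z axes.
In Python, from rig import env gives the robot as it stands.
- The arm moves only by the tool servo_tool, never from a script. Its argument "steps" is a list of rows, each an object of numbers: "tx", "ty", "tz": the shift along the world's x, y, z in cm; "yaw": the turn about the world's z in degrees; "claw": the finger opening in cm, from 0 to 8.54. In form: [{"tx": .., "ty": .., "tz": .., "yaw": .., "claw": ..}, ...]. A call has 1 to 20 rows; each row shifts and turns the commanded pose from where the row before left it; what a row does not reach is not made up. A row lasts 1/10 s, in which the tool goes at most 50 mm and 8.59 degrees, less where a joint would pass 70% of its speed; a pose out of reach is approached as far as the arm can. A call with a gripper value outside its range is refused whole. The fingers move at their own pace and stop on an object; "newtons" is the grip in N (left out, the last holds). Time passes only in rows, so rows that do not move let the fingers close. It gives the time, the measured TCP pose, the force, the opening and the grip force at its end, in the units of the state.
- env.observe(): the state, without advancing time (a new reading comes with each control period).
- env.get_image(name): name is "scene" or "top" or "wrist"; returns (picture, depth): 384x512x3 uint8, red, green, blue; 384x512 float32, m along the optical axis (not along the pixel's ray), 0 where there is no reading.
- env.camera_model(name): a dict with "fovy" (degrees; the focal length in pixels is half the picture's height over the tangent of half this angle, whatever the lens; pixels are square), "cx", "cy" (the principal point, pixels), "T" (4x4, takes a point from camera to world coordinates). Camera axes: x right, y down, z forward; pixel columns grow to the right and rows downward; lengths in m; the calibration is good to about 2 mm. A picture is of the moment at which its call begins: read the wrist's pose just before it. camera_model takes no time and is no camera call; for the wrist camera it gives the pose at the moment of the call.
- env.close_job(): hands the job in; it is judged then, once.
The state is a dict: "time_s": time; "q": joint angles; "qvel": joint speeds; "joint_efforts": joint torques, N m; "position": TCP position; "tool_rot": TCP orientation; "ft_force": force on the tool from outside, world axes, zero at the start; "wrist_torque": the same for the moment, N m; "grip_width": finger opening in m; "gripper_force": force on a finger pad.
Only numpy, scipy, OpenCV 4.12 (cv2) and the standard library are available. Lean on these libraries where they do the work, as an engineer would, in place of code of your own. Each camera call takes 0.05 s, during which the arm holds its last target. There are 200 camera calls.

## Working session

There is one attempt and no reset: what is moved stays moved. The work goes in short steps, Python scripts to look and compute and a tool call to move; the robot and the scene stay as the last step left them, time stands still between calls to the robot, and variables do not carry over. Pictures are saved under pics/ and viewed, at most 10 in all, crops included, and the job is handed in when it is done.

Besides the shell and the picture viewer there is one more tool, called after "Request:" as name(argument=value, ...) on one line, values as JSON. servo_tool: Moves the arm, as the interface text tells. Its arguments: {"type":"object","properties":{"steps":{"type":"array"},"newtons":{"type":"number"}},"required":["steps"]}

```bash
mkdir -p pics; ls; cat > h.py <<'E'
from rig import env
import numpy as np, cv2
def grab(n,f):
    m=env.camera_model(n); im,d=env.get_image(n)
    cv2.imwrite('pics/'+f+'.png',cv2.cvtColor(im,cv2.COLOR_RGB2BGR)); np.savez('pics/'+f+'.npz',im=im,d=d,T=m['T'],c=[m['fovy'],m['cx'],m['cy']]); return im,d,m
def cloud(d,T,c):
    f=d.shape[0]/2/np.tan(np.radians(c[0]/2)); v,u=np.mgrid[:d.shape[0],:d.shape[1]]
    P=np.stack([(u-c[1])/f*d,(v-c[2])/f*d,d],-1); return P@T[:3,:3].T+T[:3,3]
def load(f):
    z=np.load('pics/'+f+'.npz'); return z['im'],z['d'],cloud(z['d'],z['T'],z['c']),z['T'],z['c']
def ray(u,v,T,c,z,H=384):
    f=H/2/np.tan(np.radians(c[0]/2)); r=T[:3,:3]@[(u-c[1])/f,(v-c[2])/f,1]; o=T[:3,3]; return o+r*(z-o[2])/r[2]
E
python3 - <<'E'
from h import *
a=grab('top','top0')[0]; b=grab('scene','sc0')[0]; w=grab('wrist','wr0')[0]
print(env.camera_model('top'),env.camera_model('scene'))
cv2.imwrite('pics/both.png',cv2.cvtColor(np.vstack([np.hstack([a,b])])[:, :],cv2.COLOR_RGB2BGR))
E
```

```text
pics
{'fovy': 45.96180437612482, 'cx': 254.8469522018251, 'cy': 188.79716516522885, 'T': array([[ 0.03667895, -0.96970853,  0.24149538,  0.35716775],
       [-0.99930849, -0.0341164 ,  0.01478546, -0.00488091],
       [-0.00609864, -0.2418707 , -0.97028932,  1.0844229 ],
       [ 0.        ,  0.        ,  0.        ,  1.        ]])} {'fovy': 51.48518073018859, 'cx': 254.67407776910895, 'cy': 194.33516150760587, 'T': array([[ 0.48603587,  0.5652645 , -0.6665172 ,  1.17722064],
       [ 0.87392717, -0.31830912,  0.36732902, -0.33132365],
       [-0.00452045, -0.76102257, -0.64870966,  0.67124199],
       [ 0.        ,  0.        ,  0.        ,  1.        ]])}
```

View pics/top0.png

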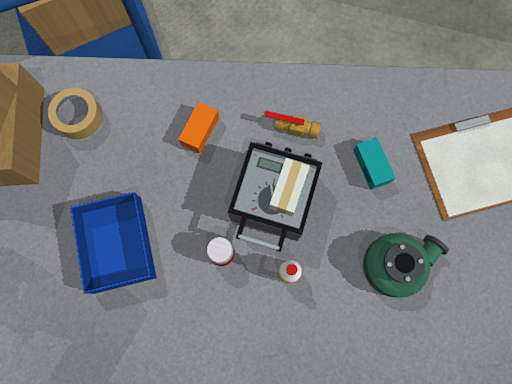

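View pics/sc0.png

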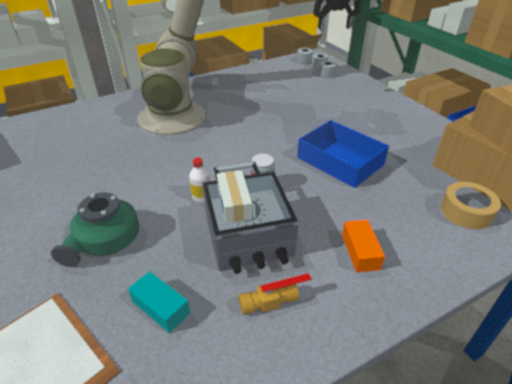

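The top view shows these things at these pixels:

| Thing | Pixel |
|---|---|
| White carton with buff band, on the box | (290,185) |
| Orange look-alike | (200,127) |
| Turquoise look-alike | (375,163) |
| Blue bin (+y side) | (113,243) |
| Tin | (220,250) |
| Sealant bottle | (290,271) |
| Pull bar | (260,242) |

I choose the white carton at (290,185). Next I check it in a close crop and measure.

```bash
python3 - <<'E'
from h import *
im,d,P,T,c=load('top0')
hsv=cv2.cvtColor(im,cv2.COLOR_RGB2HSV)
v,u=np.mgrid[:384,:512]
def rect(m,name):
    p=P[m][:,:2].astype(np.float32); r=cv2.minAreaRect(p*1000); b=cv2.boxPoints(r)
    print(name,m.sum(),'c',np.round(r[0],1),'size',np.round(r[1],1),'ang',round(r[2],1),'z',np.round(np.median(P[m][:,2]),4))
box=(u>225)&(u<330)&(v>135)&(v<255)
m=box&(P[...,2]>.14)&(P[...,2]<.165); m=cv2.morphologyEx(m.astype(np.uint8),cv2.MORPH_OPEN,np.ones((3,3)))>0
rect(m,'carton')
# frame of the cover
k=box&(hsv[...,2]<60)&(P[...,2]>.085)&(P[...,2]<.115)
rect(k,'frame+arms')
kk=k&(v<232); kk=cv2.morphologyEx(kk.astype(np.uint8),cv2.MORPH_OPEN,np.ones((2,2)))>0
rect(kk,'frame')
blue=(hsv[...,0]>100)&(hsv[...,0]<130)&(hsv[...,1]>120)&(u<165)&(v>180)
rect(blue&(P[...,2]>.055)&(P[...,2]<.075),'bin rim'); 
f=blue&(P[...,2]<.015)&(P[...,2]>0);rect(f,'binfloor')
for n,(a,b) in dict(tin=(220,245),seal=(291,269)).items():
    q=(np.hypot(u-a,v-b)<16)&(P[...,2]>.07); print(n,q.sum(),np.round(np.median(P[q],0),4),np.round(P[q].max(0),3)); rect(q,n)
for a,b in [(239,241),(260,243),(282,247),(250,143),(321,158),(230,212),(300,236)]: print((a,b),np.round(P[b,a],4),np.round(ray(a,b,T,c,.1035),4))
s=cv2.resize(cv2.cvtColor(im,cv2.COLOR_RGB2BGR)[130:290,190:340],None,fx=3.7,fy=3.7,interpolation=cv2.INTER_CUBIC); cv2.imwrite('pics/c0.png',s)
E
```

```text
carton 1306 c [602.2 -62.9] size [ 54.9 110.6] ang 72.9 z 0.1515
frame+arms 1404 c [586.  -29.2] size [168.9 224.6] ang 75.1 z 0.1077
frame 1268 c [541.9 -23.1] size [174.1 366.3] ang 75.0 z 0.1072
bin rim 813 c [478.7 335.3] size [200.4 151. ] ang 16.1 z 0.0649
binfloor 4459 c [483.  348.4] size [215.5 173.2] ang 16.2 z 0.0055
tin 518 [0.4665 0.0831 0.086 ] [0.495 0.114 1.084]
tin 518 c [431.4  40.8] size [165.6  54.6] ang 49.8 z 0.086
seal 388 [ 0.4245 -0.0708  0.0845] [ 0.452 -0.005  1.084]
seal 388 c [396.8 -55.7] size [ 48.3 119.4] ang 59.9 z 0.0845
(239, 241) [0.4965 0.0449 0.0015] [0.4834 0.0402 0.1035]
(260, 243) [ 0.4801 -0.0055  0.1077] [ 0.4807 -0.0055  0.1035]
(282, 247) [ 0.4855 -0.0583  0.0047] [ 0.4737 -0.0534  0.1035]
(250, 143) [0.7081 0.0251 0.106 ] [0.709  0.0251 0.1035]
(321, 158) [ 0.7117 -0.151   0.0023] [ 0.6786 -0.1373  0.1035]
(230, 212) [0.5459 0.0626 0.1075] [0.5467 0.0629 0.1035]
(300, 236) [ 0.5023 -0.094   0.0806] [ 0.499  -0.092   0.1035]
```

View pics/c0.png

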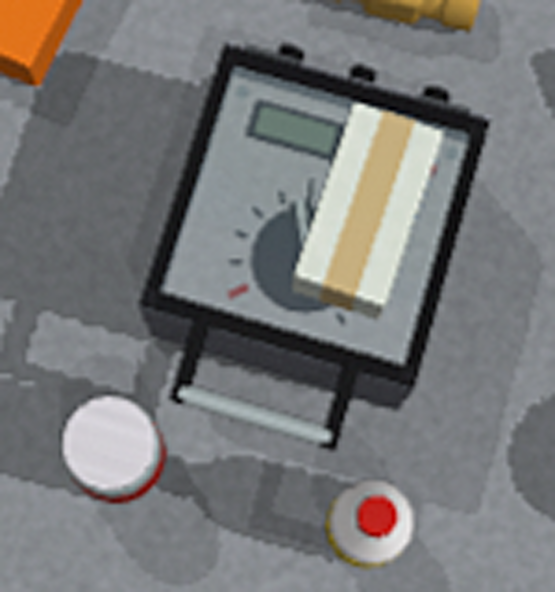

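The crop confirms the white carton with the buff band on top of the cover. The box yaw is about -15°, and the measured sizes match the given ones (carton 55x110 at z 0.151, bin rim 200x151 at 0.065). Next I read the tool state.

```bash
python3 - <<'E'
from h import *
s=env.observe(); R=s['tool_rot']; print(np.round(R,3),s['position'],s['grip_width'],s['time_s'],s['ft_force'])
a=np.degrees(np.arctan2(R[1,1],R[0,1])); print('y-axis angle',a,'to 72.9:',(72.9-a+90)%180-90)
print((np.array([.6022,-.0629])-np.array(s['position'])[:2])*100)
E
```

```text
[[-0.963  0.27  -0.001]
 [ 0.27   0.963 -0.001]
 [ 0.    -0.001 -1.   ]] [0.14862092 0.52933896 0.24986161] 0.08535404411205653 0.15 [ 0.27209163  0.9855837  -0.88833297]
y-axis angle 74.3108499922895 to 72.9: -1.4108499922894993
[ 45.35790844 -59.22389557]
```

Request:
servo_tool(steps=[{"tx": 1.5, "ty": -2}, {"tx": 2.8, "ty": -3.7}, {"tx": 2.8, "ty": -3.7}, {"tx": 2.8, "ty": -3.7}, {"tx": 2.8, "ty": -3.7}, {"tx": 2.8, "ty": -3.7}, {"tx": 2.8, "ty": -3.7}, {"tx": 2.8, "ty": -3.7}, {"tx": 2.8, "ty": -3.7}, {"tx": 2.8, "ty": -3.7}, {"tx": 2.8, "ty": -3.7}, {"tx": 2.8, "ty": -3.7}, {"tx": 2.8, "ty": -3.7}, {"tx": 2.8, "ty": -3.7}, {"tx": 2.8, "ty": -3.7}, {"tx": 2.8, "ty": -3.7}, {"tx": 1.5, "ty": -1.7, "yaw": -1.4}, {"tx": 0.4}, {}, {}])

```text
invalid input at $.steps[0]: expected keys tx, ty, tz, yaw, claw
```

Request:
servo_tool(steps=[{"tx": 1.5, "ty": -2, "tz": 0, "yaw": 0, "claw": 8.5}, {"tx": 2.8, "ty": -3.7, "tz": 0, "yaw": 0, "claw": 8.5}, {"tx": 2.8, "ty": -3.7, "tz": 0, "yaw": 0, "claw": 8.5}, {"tx": 2.8, "ty": -3.7, "tz": 0, "yaw": 0, "claw": 8.5}, {"tx": 2.8, "ty": -3.7, "tz": 0, "yaw": 0, "claw": 8.5}, {"tx": 2.8, "ty": -3.7, "tz": 0, "yaw": 0, "claw": 8.5}, {"tx": 2.8, "ty": -3.7, "tz": 0, "yaw": 0, "claw": 8.5}, {"tx": 2.8, "ty": -3.7, "tz": 0, "yaw": 0, "claw": 8.5}, {"tx": 2.8, "ty": -3.7, "tz": 0, "yaw": 0, "claw": 8.5}, {"tx": 2.8, "ty": -3.7, "tz": 0, "yaw": 0, "claw": 8.5}, {"tx": 2.8, "ty": -3.7, "tz": 0, "yaw": 0, "claw": 8.5}, {"tx": 2.8, "ty": -3.7, "tz": 0, "yaw": 0, "claw": 8.5}, {"tx": 2.8, "ty": -3.7, "tz": 0, "yaw": 0, "claw": 8.5}, {"tx": 2.8, "ty": -3.7, "tz": 0, "yaw": 0, "claw": 8.5}, {"tx": 2.8, "ty": -3.7, "tz": 0, "yaw": 0, "claw": 8.5}, {"tx": 2.8, "ty": -3.7, "tz": 0, "yaw": 0, "claw": 8.5}, {"tx": 1.5, "ty": -1.7, "tz": 0, "yaw": -1.4, "claw": 8.5}, {"tx": 0.4, "ty": 0, "tz": 0, "yaw": 0, "claw": 8.5}, {"tx": 0, "ty": 0, "tz": 0, "yaw": 0, "claw": 8.5}])

```text
time_s: 2.05
position: [0.6027, -0.0623, 0.2497]
tool_rot: [[-0.956, 0.294, -0.001], [0.294, 0.956, 0.001], [0.001, 0.0, -1.0]]
ft_force: [-0.4, -0.9, -1.0]
grip_width: 0.0853
gripper_force: 0.0
```

```bash
python3 - <<'E'
from h import *
im,d,m=grab('wrist','wr1')
s=env.observe(); R=s['tool_rot']; print(s['position'],np.degrees(np.arctan2(R[1,1],R[0,1])),s['time_s'])
im,d,P,T,c=load('wr1')
m=(P[...,2]>.145)&(P[...,2]<.158)&(d>.03)
n,l,st,ce=cv2.connectedComponentsWithStats(m.astype(np.uint8)); i=1+st[1:,4].argmax(); m=l==i
r=cv2.minAreaRect((P[m][:,:2]*1000).astype(np.float32)); print(r,np.median(P[m][:,2]))
E
```

```text
[ 0.60230186 -0.06170008  0.25007348] 72.96701355925406 2.1
((601.7224731445312, -64.45349884033203), (55.065757751464844, 110.18614959716797), 72.8890609741211) 0.1519453790588599
```

View pics/wr1.png

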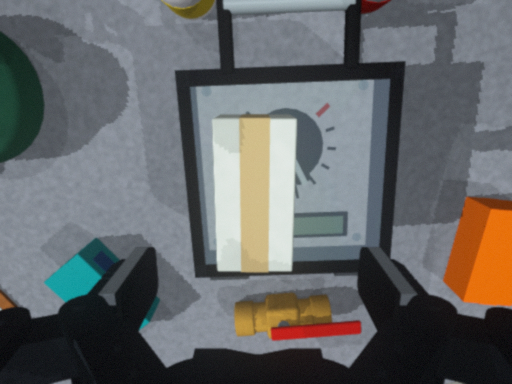

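The wrist view shows the carton at (255,195), agreeing with the first measurement to within 2 mm. I descend and grip.

Request:
servo_tool(steps=[{"tx": 0, "ty": -0.2, "tz": -3, "yaw": 0, "claw": 8.5}, {"tx": 0, "ty": 0, "tz": -4, "yaw": 0, "claw": 8.5}, {"tx": 0, "ty": 0, "tz": -3, "yaw": 0, "claw": 8.5}, {"tx": 0, "ty": 0, "tz": -1.2, "yaw": 0, "claw": 8.5}, {"tx": 0, "ty": 0, "tz": -0.5, "yaw": 0, "claw": 8.5}, {"tx": 0, "ty": 0, "tz": 0, "yaw": 0, "claw": 5}, {"tx": 0, "ty": 0, "tz": 0, "yaw": 0, "claw": 5}, {"tx": 0, "ty": 0, "tz": 0, "yaw": 0, "claw": 5}, {"tx": 0, "ty": 0, "tz": 0, "yaw": 0, "claw": 5}, {"tx": 0, "ty": 0, "tz": 0, "yaw": 0, "claw": 5}, {"tx": 0, "ty": 0, "tz": 0, "yaw": 0, "claw": 5}, {"tx": 0, "ty": 0, "tz": 0, "yaw": 0, "claw": 5}], newtons=35)

```text
time_s: 3.3
position: [0.6033, -0.0646, 0.1351]
tool_rot: [[-0.956, 0.294, 0.003], [0.294, 0.956, -0.001], [-0.003, 0.0, -1.0]]
ft_force: [-0.4, 1.1, 6.7]
grip_width: 0.0548
gripper_force: 37.9
```

Request:
servo_tool(steps=[{"tx": 0, "ty": 0, "tz": 0.7, "yaw": 0, "claw": 5}, {"tx": 0, "ty": 0, "tz": 2, "yaw": 0, "claw": 5}, {"tx": 0, "ty": 0, "tz": 3, "yaw": 0, "claw": 5}, {"tx": -0.6, "ty": 2, "tz": 1.3, "yaw": 0, "claw": 5}, {"tx": -1.2, "ty": 3.8, "tz": 0, "yaw": 3.2, "claw": 5}, {"tx": -1.2, "ty": 3.8, "tz": 0, "yaw": 4, "claw": 5}, {"tx": -1.2, "ty": 3.8, "tz": 0, "yaw": 4, "claw": 5}, {"tx": -1.2, "ty": 3.8, "tz": 0, "yaw": 4, "claw": 5}, {"tx": -1.2, "ty": 3.8, "tz": 0, "yaw": 4, "claw": 5}, {"tx": -1.2, "ty": 3.8, "tz": 0, "yaw": 4, "claw": 5}, {"tx": -1.2, "ty": 3.8, "tz": 0, "yaw": 4, "claw": 5}, {"tx": -1.2, "ty": 3.8, "tz": 0, "yaw": 4, "claw": 5}, {"tx": -1.2, "ty": 3.8, "tz": 0, "yaw": 2, "claw": 5}, {"tx": -0.9, "ty": 2.6, "tz": 0, "yaw": 0, "claw": 5}, {"tx": 0, "ty": 1, "tz": -1, "yaw": 0, "claw": 5}, {"tx": 0, "ty": 0, "tz": -3, "yaw": 0, "claw": 5}, {"tx": 0, "ty": 0, "tz": -4, "yaw": 0, "claw": 5}, {"tx": 0, "ty": 0, "tz": -4, "yaw": 0, "claw": 5}, {"tx": 0, "ty": 0, "tz": -2, "yaw": 0, "claw": 5}, {"tx": 0, "ty": 0, "tz": 0, "yaw": 0, "claw": 5}])

```text
time_s: 5.3
position: [0.4781, 0.3325, 0.0602]
tool_rot: [[-0.961, -0.277, -0.006], [-0.277, 0.961, -0.003], [0.007, -0.001, -1.0]]
ft_force: [-0.5, -0.3, -1.3]
grip_width: 0.0546
gripper_force: 37.7
```

```bash
python3 - <<'E'
from h import *
im,d,m=grab('wrist','wr2'); s=env.observe(); print(s['position'],s['ft_force'],s['grip_width'])
E
```

```text
[0.47918491 0.33301793 0.06236686] [-0.3627179  -0.50010342 -1.3938399 ] 0.05443069977906675
```

View pics/wr2.png

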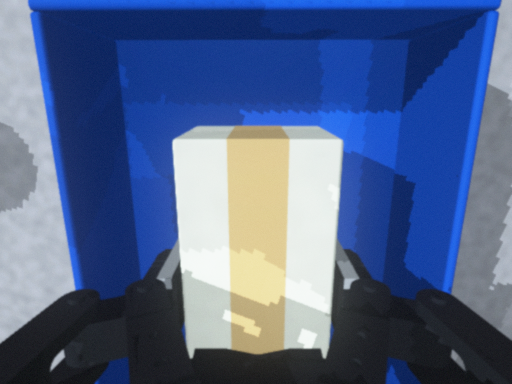

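The carton (255,240) is centred and square inside the bin. I lower it.

Request:
servo_tool(steps=[{"tx": 0, "ty": 0, "tz": -1.2, "yaw": 0, "claw": 5}, {"tx": 0, "ty": 0, "tz": -0.8, "yaw": 0, "claw": 5}, {"tx": 0, "ty": 0, "tz": -0.4, "yaw": 0, "claw": 5}, {"tx": 0, "ty": 0, "tz": -0.2, "yaw": 0, "claw": 5}, {"tx": 0, "ty": 0, "tz": -0.1, "yaw": 0, "claw": 5}, {"tx": 0, "ty": 0, "tz": 0, "yaw": 0, "claw": 5}])

```text
time_s: 5.95
position: [0.4798, 0.3336, 0.0365]
tool_rot: [[-0.961, -0.278, 0.0], [-0.278, 0.961, 0.0], [-0.0, 0.0, -1.0]]
ft_force: [-0.0, 1.1, -2.7]
grip_width: 0.0546
gripper_force: 37.9
```

Request:
servo_tool(steps=[{"tx": 0, "ty": 0, "tz": -0.1, "yaw": 0, "claw": 5}, {"tx": 0, "ty": 0, "tz": -0.1, "yaw": 0, "claw": 5}, {"tx": 0, "ty": 0, "tz": -0.1, "yaw": 0, "claw": 5}, {"tx": 0, "ty": 0, "tz": 0, "yaw": 0, "claw": 5}])

```text
time_s: 6.35
position: [0.4797, 0.3335, 0.0337]
tool_rot: [[-0.961, -0.278, 0.0], [-0.278, 0.961, 0.0], [-0.0, -0.0, -1.0]]
ft_force: [-1.0, -0.5, 2.0]
grip_width: 0.0544
gripper_force: 38.3
```

Request:
servo_tool(steps=[{"tx": 0, "ty": 0, "tz": -0.1, "yaw": 0, "claw": 5.5}, {"tx": 0, "ty": 0, "tz": 0, "yaw": 0, "claw": 6}, {"tx": 0, "ty": 0, "tz": 0, "yaw": 0, "claw": 7}, {"tx": 0, "ty": 0, "tz": 0, "yaw": 0, "claw": 7.5}, {"tx": 0, "ty": 0, "tz": 0, "yaw": 0, "claw": 7.5}, {"tx": 0, "ty": 0, "tz": 0, "yaw": 0, "claw": 7.5}, {"tx": 0, "ty": 0, "tz": 1, "yaw": 0, "claw": 7.5}, {"tx": 0, "ty": 0, "tz": 2, "yaw": 0, "claw": 7.5}, {"tx": 0, "ty": 0, "tz": 4, "yaw": 0, "claw": 7.5}, {"tx": 0, "ty": 0, "tz": 4, "yaw": 0, "claw": 7.5}, {"tx": 0, "ty": 0, "tz": 4, "yaw": 0, "claw": 7.5}, {"tx": 0, "ty": 0, "tz": 4, "yaw": 0, "claw": 7.5}, {"tx": 0, "ty": 0, "tz": 2, "yaw": 0, "claw": 7.5}, {"tx": 0, "ty": 0, "tz": 0, "yaw": 0, "claw": 7.5}])

```text
time_s: 7.75
position: [0.4804, 0.3338, 0.2464]
tool_rot: [[-0.961, -0.278, 0.007], [-0.278, 0.961, 0.003], [-0.007, 0.001, -1.0]]
ft_force: [-1.2, -0.2, -1.3]
grip_width: 0.0748
gripper_force: 0.0
```

```bash
python3 - <<'E'
from h import *
im,d,m=grab('top','top1'); im,d,P,T,c=load('top1')
v,u=np.mgrid[:384,:512]
grab('wrist','wr3'); im,d,P2,T2,c2=load('wr3')
h=cv2.cvtColor(im,cv2.COLOR_RGB2HSV)
m=(P2[...,2]>.03)&(P2[...,2]<.07)&(d>.1)&((h[...,0]<95))&(h[...,2]>120)
n,l,st,ce=cv2.connectedComponentsWithStats(m.astype(np.uint8)); i=1+st[1:,4].argmax(); m=l==i
print('carton',cv2.minAreaRect((P2[m][:,:2]*1000).astype(np.float32)),np.percentile(P2[m][:,2],[5,50,95]))
s=env.observe(); print(s['position'],s['time_s'])
# box frame, carton gone
im,d,P,T,c=load('top1'); hsv=cv2.cvtColor(im,cv2.COLOR_RGB2HSV)
k=(u>225)&(u<330)&(v>135)&(v<255)&(hsv[...,2]<60)&(P[...,2]>.095)&(P[...,2]<.113)
r=cv2.minAreaRect((P[k][:,:2]*1000).astype(np.float32)); print('frame',r)
E
```

```text
carton ((478.0888977050781, 332.6470947265625), (109.8329086303711, 53.67433166503906), 16.103200912475586) [0.04928622 0.05049207 0.05169075]
[0.47940417 0.33336425 0.24233337] 7.85
frame ((585.9620361328125, -29.224411010742188), (168.7607879638672, 224.39149475097656), 75.11856842041016)
```

Request:
servo_tool(steps=[{"tx": 0, "ty": -1, "tz": 0, "yaw": -4, "claw": 4}, {"tx": 0, "ty": -2, "tz": 0, "yaw": -8, "claw": 4}, {"tx": 0, "ty": -2.3, "tz": 0, "yaw": -8, "claw": 4}, {"tx": 0, "ty": -2.3, "tz": 0, "yaw": -8, "claw": 4}, {"tx": 0, "ty": -2.3, "tz": 0, "yaw": -8, "claw": 4}, {"tx": 0, "ty": -2.3, "tz": 0, "yaw": -8, "claw": 4}, {"tx": 0, "ty": -2.3, "tz": 0, "yaw": -8, "claw": 4}, {"tx": 0, "ty": -2.3, "tz": 0, "yaw": -8, "claw": 4}, {"tx": 0, "ty": -2.3, "tz": 0, "yaw": -8, "claw": 4}, {"tx": 0, "ty": -2.3, "tz": 0, "yaw": -8, "claw": 4}, {"tx": 0, "ty": -2.3, "tz": 0, "yaw": -8, "claw": 4}, {"tx": 0, "ty": -2.3, "tz": 0, "yaw": -8, "claw": 4}, {"tx": 0, "ty": -2.3, "tz": 0, "yaw": -8, "claw": 4}, {"tx": 0.4, "ty": -2.3, "tz": 0, "yaw": -8, "claw": 4}, {"tx": 0, "ty": -2, "tz": 0, "yaw": -8, "claw": 4}, {"tx": 0, "ty": -1.2, "tz": -1, "yaw": -5, "claw": 4}, {"tx": 0, "ty": 0, "tz": -2, "yaw": 0, "claw": 4}, {"tx": 0, "ty": 0, "tz": -1, "yaw": 0, "claw": 4}, {"tx": 0, "ty": 0, "tz": 0, "yaw": 0, "claw": 4}])

```text
time_s: 9.75
position: [0.4828, -0.0042, 0.2005]
tool_rot: [[0.257, 0.967, -0.005], [0.967, -0.257, 0.001], [-0.0, -0.005, -1.0]]
ft_force: [0.3, 0.6, 0.3]
grip_width: 0.0398
gripper_force: 0.0
```

```bash
python3 - <<'E'
from h import *
im,d,m=grab('wrist','wr4'); s=env.observe(); print(s['position'],np.degrees(np.arctan2(s['tool_rot'][1,1],s['tool_rot'][0,1])),np.round(s['q'],1))
im,d,P,T,c=load('wr4')
m=(P[...,2]>.1)&(P[...,2]<.118)&(d>.05)&(im.min(-1)>110)&(P[...,0]<.52)
n,l,st,ce=cv2.connectedComponentsWithStats(m.astype(np.uint8)); i=1+st[1:,4].argmax(); m=l==i
print(st[i],cv2.minAreaRect((P[m][:,:2]*1000).astype(np.float32)),np.percentile(P[m][:,2],[5,50,95]))
E
```

```text
[ 0.48335718 -0.00421456  0.20162916] -14.854837099316821 [-14.6  17.8  89.2   0.   73.1   0.3]
[ 249  131   18  134 2246] ((482.4795227050781, -2.9878768920898438), (92.2916259765625, 11.955302238464355), 75.57462310791016) [0.10672546 0.11003109 0.11149199]
```

View pics/wr4.png

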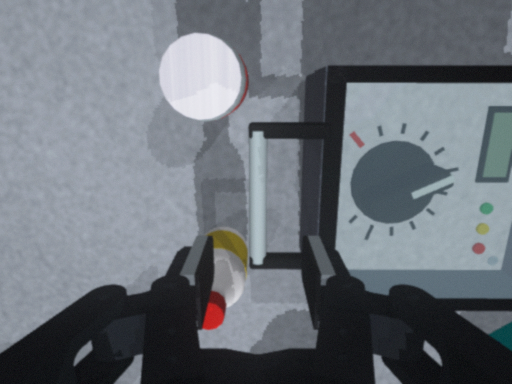

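The bar is at (258,200), measured at (0.4825,-0.003) with its top at z 0.110, as expected. The sealant cap at (210,310) is about 76 mm to the -y side, clear of the fingers. I descend and grip the bar.

Request:
servo_tool(steps=[{"tx": 0, "ty": 0.1, "tz": -2, "yaw": 0, "claw": 4}, {"tx": 0, "ty": 0, "tz": -3, "yaw": 0, "claw": 4}, {"tx": 0, "ty": 0, "tz": -3, "yaw": 0, "claw": 4}, {"tx": 0, "ty": 0, "tz": -1, "yaw": 0, "claw": 4}, {"tx": 0, "ty": 0, "tz": -0.5, "yaw": 0, "claw": 4}, {"tx": 0, "ty": 0, "tz": 0, "yaw": 0, "claw": 4}, {"tx": 0, "ty": 0, "tz": 0, "yaw": 0, "claw": 0.8}, {"tx": 0, "ty": 0, "tz": 0, "yaw": 0, "claw": 0.8}, {"tx": 0, "ty": 0, "tz": 0, "yaw": 0, "claw": 0.8}, {"tx": 0, "ty": 0, "tz": 0, "yaw": 0, "claw": 0.8}, {"tx": 0, "ty": 0, "tz": 0, "yaw": 0, "claw": 0.8}, {"tx": 0, "ty": 0, "tz": 0, "yaw": 0, "claw": 0.8}], newtons=40)

```text
time_s: 11.0
position: [0.4827, -0.0032, 0.1084]
tool_rot: [[0.257, 0.967, -0.001], [0.967, -0.257, 0.0], [-0.0, -0.002, -1.0]]
ft_force: [-6.7, 1.7, 9.5]
grip_width: 0.0102
gripper_force: 39.1
```

```bash
python3 - <<'E'
import numpy as np
a=np.radians(np.r_[0.8,2,5,9.5,14.5:85:5,88,89]); X=-21.4*np.cos(a); Z=21.4*np.sin(a)
P=np.round(np.c_[(X-X[0])*.9664,-(X-X[0])*.2571,Z-Z[0]],2); 
for r in np.diff(P,axis=0).round(2): print(*r)
print(P[-1])
E
```

```text
0.01 0.0 0.45
0.07 -0.02 1.12
0.2 -0.05 1.66
0.38 -0.1 1.83
0.52 -0.15 1.78
0.68 -0.17 1.74
0.82 -0.22 1.66
0.96 -0.26 1.58
1.08 -0.29 1.49
1.21 -0.32 1.39
1.32 -0.35 1.27
1.42 -0.38 1.15
1.51 -0.4 1.02
1.6 -0.42 0.88
1.66 -0.44 0.73
1.71 -0.46 0.57
1.76 -0.47 0.42
1.79 -0.47 0.26
1.26 -0.34 0.09
0.36 -0.1 0.01
[20.32 -5.41 21.1 ]
```

First half of the swing, then a check.

Request:
servo_tool(steps=[{"tx": 0, "ty": 0, "tz": 0.45, "yaw": 0, "claw": 0.8}, {"tx": 0.07, "ty": -0.02, "tz": 1.12, "yaw": 0, "claw": 0.8}, {"tx": 0.2, "ty": -0.05, "tz": 1.66, "yaw": 0, "claw": 0.8}, {"tx": 0.38, "ty": -0.1, "tz": 1.83, "yaw": 0, "claw": 0.8}, {"tx": 0.52, "ty": -0.15, "tz": 1.78, "yaw": 0, "claw": 0.8}, {"tx": 0.68, "ty": -0.17, "tz": 1.74, "yaw": 0, "claw": 0.8}, {"tx": 0.82, "ty": -0.22, "tz": 1.66, "yaw": 0, "claw": 0.8}, {"tx": 0, "ty": 0, "tz": 0, "yaw": 0, "claw": 0.8}])

```text
time_s: 11.8
position: [0.5086, -0.0101, 0.2117]
tool_rot: [[0.257, 0.967, -0.004], [0.967, -0.257, 0.001], [-0.0, -0.004, -1.0]]
ft_force: [-15.1, 2.3, 9.1]
grip_width: 0.0108
gripper_force: 40.1
```

Request:
servo_tool(steps=[{"tx": 0.8, "ty": -0.22, "tz": 1.58, "yaw": 0, "claw": 0.8}, {"tx": 1.05, "ty": -0.29, "tz": 1.49, "yaw": 0, "claw": 0.8}, {"tx": 1.21, "ty": -0.32, "tz": 1.39, "yaw": 0, "claw": 0.8}, {"tx": 1.32, "ty": -0.35, "tz": 1.27, "yaw": 0, "claw": 0.8}, {"tx": 1.42, "ty": -0.38, "tz": 1.15, "yaw": 0, "claw": 0.8}, {"tx": 1.51, "ty": -0.4, "tz": 1.02, "yaw": 0, "claw": 0.8}, {"tx": 1.6, "ty": -0.42, "tz": 0.88, "yaw": 0, "claw": 0.8}, {"tx": 0, "ty": 0, "tz": 0, "yaw": 0, "claw": 0.8}])

```text
time_s: 12.6
position: [0.6001, -0.0344, 0.3024]
tool_rot: [[0.257, 0.966, 0.005], [0.966, -0.257, -0.001], [0.0, 0.006, -1.0]]
ft_force: [-9.0, 2.4, 20.7]
grip_width: 0.0102
gripper_force: 41.7
```

Request:
servo_tool(steps=[{"tx": 1.6, "ty": -0.43, "tz": 0.95, "yaw": 0, "claw": 0.8}, {"tx": 1.7, "ty": -0.46, "tz": 0.77, "yaw": 0, "claw": 0.8}, {"tx": 1.75, "ty": -0.47, "tz": 0.42, "yaw": 0, "claw": 0.8}, {"tx": 1.8, "ty": -0.47, "tz": 0.26, "yaw": 0, "claw": 0.8}, {"tx": 1.25, "ty": -0.34, "tz": 0.1, "yaw": 0, "claw": 0.8}, {"tx": 0.5, "ty": -0.1, "tz": 0, "yaw": 0, "claw": 0.8}, {"tx": 0, "ty": 0, "tz": 0, "yaw": 0, "claw": 0.8}])

```text
time_s: 13.3
position: [0.6862, -0.0574, 0.3242]
tool_rot: [[0.257, 0.966, 0.004], [0.966, -0.257, -0.001], [-0.0, 0.004, -1.0]]
ft_force: [1.9, -0.7, 4.2]
grip_width: 0.0104
gripper_force: 41.3
```

Request:
servo_tool(steps=[{"tx": 0, "ty": 0, "tz": 0, "yaw": 0, "claw": 2}, {"tx": 0, "ty": 0, "tz": 0, "yaw": 0, "claw": 4}, {"tx": 0, "ty": 0, "tz": 0, "yaw": 0, "claw": 4}, {"tx": 0, "ty": 0, "tz": 1, "yaw": 0, "claw": 4}, {"tx": 0, "ty": 0, "tz": 2, "yaw": 0, "claw": 4}, {"tx": 0, "ty": 0, "tz": 2, "yaw": 0, "claw": 4}, {"tx": -1, "ty": 0.3, "tz": 1, "yaw": 0, "claw": 4}, {"tx": -3, "ty": 0.8, "tz": 0, "yaw": 0, "claw": 4}, {"tx": -3, "ty": 0.8, "tz": 0, "yaw": 0, "claw": 4}, {"tx": -2.8, "ty": 0.8, "tz": 0, "yaw": 0, "claw": 4}, {"tx": 0, "ty": 0, "tz": 0, "yaw": 0, "claw": 4}, {"tx": 0, "ty": 0, "tz": 0, "yaw": 0, "claw": 4}, {"tx": 0, "ty": 0, "tz": 0, "yaw": 0, "claw": 4}, {"tx": 0, "ty": 0, "tz": 0, "yaw": 0, "claw": 4}, {"tx": 0, "ty": 0, "tz": 0, "yaw": 0, "claw": 4}, {"tx": 0, "ty": 0, "tz": 0, "yaw": 0, "claw": 4}])

```text
time_s: 14.9
position: [0.5879, -0.0303, 0.3821]
tool_rot: [[0.257, 0.966, -0.001], [0.966, -0.257, 0.0], [-0.0, -0.001, -1.0]]
ft_force: [-0.4, -0.1, 0.7]
grip_width: 0.0401
gripper_force: 0.0
```

```bash
python3 - <<'E'
from h import *
im,d,m=grab('wrist','wr5'); s=env.observe(); print(s['position'],s['time_s'],s['ft_force'])
a=grab('scene','sc1')[0]
cv2.imwrite('pics/v5.png',cv2.cvtColor(np.hstack([cv2.resize(im,(400,300)),cv2.resize(a,(400,300))]),cv2.COLOR_RGB2BGR))
im,d,P,T,c=load('wr5')
o=np.array([.6092,-.0354]); ca,sa=np.cos(np.radians(-14.9)),np.sin(np.radians(-14.9))
B=np.stack([(P[...,0]-o[0])*ca+(P[...,1]-o[1])*sa,-(P[...,0]-o[0])*sa+(P[...,1]-o[1])*ca,P[...,2]],-1)
m=(np.hypot(B[...,0]+.022,B[...,1])<.045)&(B[...,2]>.085)&(B[...,2]<.105)&(d>.05)
r=cv2.minAreaRect((B[m][:,:2]*1000).astype(np.float32)); print('grip bar in box',m.sum(),r,np.median(B[m][:,2]))
w=m&(im.min(-1)>150); print('stripe mean',w.sum(),B[w].mean(0),B[w].min(0),B[w].max(0))
hsv=cv2.cvtColor(im,cv2.COLOR_RGB2HSV)
red=(np.abs(B[...,2]-.055)<.008)&(hsv[...,1]>100)&((hsv[...,0]<8)|(hsv[...,0]>172))&(np.hypot(B[...,0]+.022,B[...,1])<.06); print('red',red.sum(),B[red].mean(0) if red.any() else '')
E
```

```text
[ 0.58777967 -0.03022219  0.38221299] 14.95 [ 0.57702787 -0.51288416 -0.0286272 ]
grip bar in box 597 ((-22.157812118530273, -0.9681186676025391), (60.25589370727539, 14.479265213012695), 25.360837936401367) 0.09621091527721459
stripe mean 117 [-0.00864142  0.00553913  0.09703633] [-0.02258065 -0.0025173   0.09388531] [0.00528758 0.01394721 0.09920844]
red 28 [-0.05329844  0.0331373   0.05829239]
```

View pics/v5.png

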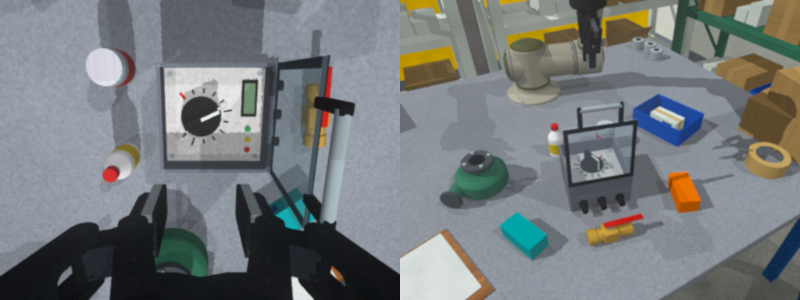

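The cover stands upright by itself. The grip bar measures 60x14 mm, centred on the axis, with its pointer at +25° in the box frame. Position 7 is at -36°, so the dial needs about -61° of turn. I rotate the gripper across the bar while descending.

Request:
servo_tool(steps=[{"tx": 0, "ty": 0, "tz": 0, "yaw": 4, "claw": 4}, {"tx": 0, "ty": 0, "tz": 0, "yaw": 8, "claw": 4}, {"tx": 0, "ty": 0, "tz": 0, "yaw": 8, "claw": 4}, {"tx": 0, "ty": 0, "tz": 0, "yaw": 8, "claw": 4}, {"tx": 0, "ty": 0, "tz": 0, "yaw": 8, "claw": 4}, {"tx": 0, "ty": 0, "tz": 0, "yaw": 8, "claw": 4}, {"tx": 0, "ty": 0, "tz": 0, "yaw": 8, "claw": 4}, {"tx": 0, "ty": 0, "tz": 0, "yaw": 8, "claw": 4}, {"tx": 0, "ty": 0, "tz": -2, "yaw": 8, "claw": 4}, {"tx": 0, "ty": 0, "tz": -3, "yaw": 8, "claw": 4}, {"tx": 0, "ty": 0, "tz": -3, "yaw": 8, "claw": 4}, {"tx": 0, "ty": 0, "tz": -3, "yaw": 8, "claw": 4}, {"tx": 0, "ty": 0, "tz": -3, "yaw": 8, "claw": 4}, {"tx": 0, "ty": 0, "tz": -3, "yaw": 8, "claw": 4}, {"tx": 0, "ty": 0, "tz": -3, "yaw": 7, "claw": 4}, {"tx": 0, "ty": 0, "tz": -2, "yaw": 0.4, "claw": 4}, {"tx": 0, "ty": 0, "tz": 0, "yaw": 0, "claw": 4}, {"tx": 0, "ty": 0, "tz": 0, "yaw": 0, "claw": 4}])

```text
time_s: 16.8
position: [0.5879, -0.0302, 0.1632]
tool_rot: [[-0.983, -0.182, 0.001], [-0.182, 0.983, -0.0], [-0.001, -0.0, -1.0]]
ft_force: [0.5, 0.3, 0.4]
grip_width: 0.04
gripper_force: 0.0
```

```bash
python3 - <<'E'
from h import *
im,d,m=grab('wrist','wr6'); s=env.observe(); R=s['tool_rot']; print(s['position'],np.degrees(np.arctan2(R[1,1],R[0,1])),s['time_s'],'cam',m['T'][:3,3])
im,d,P,T,c=load('wr6')
o=np.array([.6092,-.0354]); ca,sa=np.cos(np.radians(-14.9)),np.sin(np.radians(-14.9))
B=np.stack([(P[...,0]-o[0])*ca+(P[...,1]-o[1])*sa,-(P[...,0]-o[0])*sa+(P[...,1]-o[1])*ca,P[...,2]],-1)
m=(np.hypot(B[...,0]+.022,B[...,1])<.045)&(B[...,2]>.085)&(B[...,2]<.105)&(d>.05)
r=cv2.minAreaRect((B[m][:,:2]*1000).astype(np.float32)); print('grip bar in box',m.sum(),r,np.median(B[m][:,2]))
E
```

```text
[ 0.5881579  -0.03023731  0.16382817] 100.49070288853999 16.85 cam [ 0.51865775 -0.04335869  0.28821068]
grip bar in box 2223 ((-22.638614654541016, -1.0184097290039062), (60.52510452270508, 14.029314041137695), 25.130624771118164) 0.09623228431661707
```

Request:
servo_tool(steps=[{"tx": 0, "ty": 0, "tz": -2.5, "yaw": 0, "claw": 4}, {"tx": 0, "ty": 0, "tz": -2.5, "yaw": 0, "claw": 4}, {"tx": 0, "ty": 0, "tz": -1.5, "yaw": 0, "claw": 4}, {"tx": 0, "ty": 0, "tz": -0.9, "yaw": 0, "claw": 4}, {"tx": 0, "ty": 0, "tz": 0, "yaw": 0, "claw": 4}, {"tx": 0, "ty": 0, "tz": 0, "yaw": 0, "claw": 1}, {"tx": 0, "ty": 0, "tz": 0, "yaw": 0, "claw": 1}, {"tx": 0, "ty": 0, "tz": 0, "yaw": 0, "claw": 1}, {"tx": 0, "ty": 0, "tz": 0, "yaw": 0, "claw": 1}, {"tx": 0, "ty": 0, "tz": 0, "yaw": 0, "claw": 1}])

```text
time_s: 17.85
position: [0.5881, -0.0301, 0.0899]
tool_rot: [[-0.983, -0.183, 0.002], [-0.183, 0.983, -0.001], [-0.002, -0.001, -1.0]]
ft_force: [-0.8, 0.6, 6.8]
grip_width: 0.0134
gripper_force: 41.0
```

Request:
servo_tool(steps=[{"tx": 0, "ty": 0, "tz": 0, "yaw": -3, "claw": 1}, {"tx": 0, "ty": 0, "tz": 0, "yaw": -6, "claw": 1}, {"tx": 0, "ty": 0, "tz": 0, "yaw": -6, "claw": 1}, {"tx": 0, "ty": 0, "tz": 0, "yaw": -6, "claw": 1}, {"tx": 0, "ty": 0, "tz": 0, "yaw": -6, "claw": 1}, {"tx": 0, "ty": 0, "tz": 0, "yaw": -6, "claw": 1}, {"tx": 0, "ty": 0, "tz": 0, "yaw": -6, "claw": 1}, {"tx": 0, "ty": 0, "tz": 0, "yaw": -6, "claw": 1}, {"tx": 0, "ty": 0, "tz": 0, "yaw": -6, "claw": 1}, {"tx": 0, "ty": 0, "tz": 0, "yaw": -6, "claw": 1}, {"tx": 0, "ty": 0, "tz": 0, "yaw": -4, "claw": 1}, {"tx": 0, "ty": 0, "tz": 0, "yaw": -1, "claw": 1}, {"tx": 0, "ty": 0, "tz": 0, "yaw": 0, "claw": 1}, {"tx": 0, "ty": 0, "tz": 0, "yaw": 0, "claw": 1}])

```text
time_s: 19.25
position: [0.5876, -0.0307, 0.0898]
tool_rot: [[-0.623, 0.782, 0.001], [0.782, 0.623, -0.001], [-0.002, -0.0, -1.0]]
ft_force: [-4.7, -2.3, 7.2]
grip_width: 0.0131
gripper_force: 43.6
```

Request:
servo_tool(steps=[{"tx": 0, "ty": 0, "tz": 0, "yaw": 0, "claw": 2.5}, {"tx": 0, "ty": 0, "tz": 0, "yaw": 0, "claw": 4}, {"tx": 0, "ty": 0, "tz": 0, "yaw": 0, "claw": 4}, {"tx": 0, "ty": 0, "tz": 2, "yaw": 0, "claw": 4}, {"tx": 0, "ty": 0, "tz": 3, "yaw": 0, "claw": 4}, {"tx": 0, "ty": 0, "tz": 4, "yaw": 0, "claw": 4}, {"tx": 0, "ty": 0, "tz": 4, "yaw": 0, "claw": 4}, {"tx": 0, "ty": 0, "tz": 4, "yaw": 0, "claw": 4}, {"tx": 0, "ty": 0, "tz": 3, "yaw": 0, "claw": 4}, {"tx": 0, "ty": 0, "tz": 0, "yaw": 0, "claw": 4}])

```text
time_s: 20.25
position: [0.5885, -0.0302, 0.293]
tool_rot: [[-0.623, 0.782, 0.008], [0.782, 0.623, -0.002], [-0.007, 0.005, -1.0]]
ft_force: [-0.6, 0.3, -0.4]
grip_width: 0.0403
gripper_force: 0.0
```

```bash
python3 - <<'E'
from h import *
im,d,m=grab('wrist','wr7'); s=env.observe(); R=s['tool_rot']; print(s['position'],np.degrees(np.arctan2(R[1,1],R[0,1])),s['time_s'],np.round(s['q'],1))
im,d,P,T,c=load('wr7')
o=np.array([.6092,-.0354]); ca,sa=np.cos(np.radians(-14.9)),np.sin(np.radians(-14.9))
def tb(P): return np.stack([(P[...,0]-o[0])*ca+(P[...,1]-o[1])*sa,-(P[...,0]-o[0])*sa+(P[...,1]-o[1])*ca,P[...,2]],-1)
B=tb(P)
m=(np.hypot(B[...,0]+.022,B[...,1])<.045)&(B[...,2]>.085)&(B[...,2]<.105)&(d>.05)
r=cv2.minAreaRect((B[m][:,:2]*1000).astype(np.float32)); print('grip bar in box',m.sum(),r)
w=m&(im.min(-1)>150); print('stripe',w.sum(),B[w].mean(0))
grab('scene','sc2'); im,d,P,T,c=load('sc2'); B=tb(P)
m=(B[...,2]>.25)&(B[...,2]<.34)&(B[...,0]>.03)&(np.abs(B[...,1])<.07)&(B[...,0]<.14)
print('cover bar pts',m.sum(),np.percentile(B[m],[5,50,95],axis=0).round(3))
f=m&(B[...,2]>.295); print(np.median(B[f],0),B[f][:,1].min(),B[f][:,1].max())
E
```

```text
[ 0.58789011 -0.03010816  0.29014003] 38.52036926036749 20.3 [-14.4  24.4  63.6   0.   91.8 -53. ]
grip bar in box 885 ((-22.65890884399414, -1.1510906219482422), (13.618165969848633, 60.26126480102539), 53.50580978393555)
stripe 181 [-0.01035932 -0.00976511  0.09708678]
cover bar pts 1671 [[ 0.08  -0.059  0.252]
 [ 0.085 -0.002  0.273]
 [ 0.087  0.058  0.321]]
[ 0.08496723 -0.00290209  0.31732718] -0.05237938086436944 0.050234869610133064
```

The dial pointer is at -36.5°, which is click 7, and the cover is still upright with its bar at z about 0.315. I go back to the bar.

Request:
servo_tool(steps=[{"tx": 0, "ty": 0, "tz": 3, "yaw": -5, "claw": 4}, {"tx": 0, "ty": 0, "tz": 4, "yaw": -8, "claw": 4}, {"tx": 0, "ty": 0, "tz": 2, "yaw": -8, "claw": 4}, {"tx": 0, "ty": 0, "tz": 0, "yaw": -8, "claw": 4}, {"tx": 0, "ty": 0, "tz": 0, "yaw": -8, "claw": 4}, {"tx": 0, "ty": 0, "tz": 0, "yaw": -8, "claw": 4}, {"tx": 1, "ty": -0.3, "tz": 0, "yaw": -8, "claw": 4}, {"tx": 3, "ty": -0.8, "tz": 0, "yaw": -0.4, "claw": 4}, {"tx": 3, "ty": -0.8, "tz": 0, "yaw": 0, "claw": 4}, {"tx": 2.8, "ty": -0.8, "tz": 0, "yaw": 0, "claw": 4}, {"tx": 0, "ty": 0, "tz": 0, "yaw": 0, "claw": 4}, {"tx": 0, "ty": 0, "tz": 0, "yaw": 0, "claw": 4}])

```text
time_s: 21.55
position: [0.6859, -0.0573, 0.3759]
tool_rot: [[0.257, 0.966, -0.004], [0.966, -0.257, 0.001], [0.0, -0.004, -1.0]]
ft_force: [0.6, -0.1, -0.5]
grip_width: 0.0398
gripper_force: 0.0
```

Request:
servo_tool(steps=[{"tx": 0, "ty": 0, "tz": -1.5, "yaw": 0, "claw": 4}, {"tx": 0, "ty": 0, "tz": -2, "yaw": 0, "claw": 4}, {"tx": 0, "ty": 0, "tz": -1.5, "yaw": 0, "claw": 4}, {"tx": 0, "ty": 0, "tz": -0.6, "yaw": 0, "claw": 4}, {"tx": 0, "ty": 0, "tz": 0, "yaw": 0, "claw": 4}, {"tx": 0, "ty": 0, "tz": 0, "yaw": 0, "claw": 0.8}, {"tx": 0, "ty": 0, "tz": 0, "yaw": 0, "claw": 0.8}, {"tx": 0, "ty": 0, "tz": 0, "yaw": 0, "claw": 0.8}, {"tx": 0, "ty": 0, "tz": 0, "yaw": 0, "claw": 0.8}, {"tx": 0, "ty": 0, "tz": 0, "yaw": 0, "claw": 0.8}], newtons=40)

```text
time_s: 22.55
position: [0.6856, -0.0571, 0.3238]
tool_rot: [[0.257, 0.966, 0.002], [0.966, -0.257, -0.001], [0.0, 0.002, -1.0]]
ft_force: [-0.5, 0.4, 5.4]
grip_width: 0.01
gripper_force: 39.3
```

Request:
servo_tool(steps=[{"tx": -0.36, "ty": 0.1, "tz": 0, "yaw": 0, "claw": 0.8}, {"tx": -1.26, "ty": 0.34, "tz": -0.09, "yaw": 0, "claw": 0.8}, {"tx": -1.79, "ty": 0.47, "tz": -0.26, "yaw": 0, "claw": 0.8}, {"tx": -1.76, "ty": 0.47, "tz": -0.42, "yaw": 0, "claw": 0.8}, {"tx": -1.71, "ty": 0.46, "tz": -0.57, "yaw": 0, "claw": 0.8}, {"tx": -1.66, "ty": 0.44, "tz": -0.73, "yaw": 0, "claw": 0.8}, {"tx": -1.6, "ty": 0.42, "tz": -0.88, "yaw": 0, "claw": 0.8}, {"tx": 0, "ty": 0, "tz": 0, "yaw": 0, "claw": 0.8}])

```text
time_s: 23.35
position: [0.5826, -0.0297, 0.293]
tool_rot: [[0.257, 0.966, -0.002], [0.966, -0.257, 0.0], [-0.0, -0.002, -1.0]]
ft_force: [-4.1, -0.2, 1.8]
grip_width: 0.0106
gripper_force: 40.4
```

Request:
servo_tool(steps=[{"tx": -1.51, "ty": 0.4, "tz": -1.02, "yaw": 0, "claw": 0.8}, {"tx": -1.42, "ty": 0.38, "tz": -1.15, "yaw": 0, "claw": 0.8}, {"tx": -1.32, "ty": 0.35, "tz": -1.27, "yaw": 0, "claw": 0.8}, {"tx": -1.21, "ty": 0.32, "tz": -1.39, "yaw": 0, "claw": 0.8}, {"tx": -1.08, "ty": 0.29, "tz": -1.49, "yaw": 0, "claw": 0.8}, {"tx": -0.96, "ty": 0.26, "tz": -1.58, "yaw": 0, "claw": 0.8}, {"tx": -0.82, "ty": 0.22, "tz": -1.66, "yaw": 0, "claw": 0.8}, {"tx": 0, "ty": 0, "tz": 0, "yaw": 0, "claw": 0.8}])

```text
time_s: 24.15
position: [0.5006, -0.0078, 0.1961]
tool_rot: [[0.257, 0.966, -0.003], [0.966, -0.257, 0.001], [0.0, -0.003, -1.0]]
ft_force: [-0.3, 0.4, -3.9]
grip_width: 0.01
gripper_force: 40.6
```

Request:
servo_tool(steps=[{"tx": -0.68, "ty": 0.17, "tz": -1.74, "yaw": 0, "claw": 0.8}, {"tx": -0.52, "ty": 0.15, "tz": -1.78, "yaw": 0, "claw": 0.8}, {"tx": -0.38, "ty": 0.1, "tz": -1.8, "yaw": 0, "claw": 0.8}, {"tx": -0.15, "ty": 0.05, "tz": -1, "yaw": 0, "claw": 0.8}, {"tx": -0.08, "ty": 0.02, "tz": -0.8, "yaw": 0, "claw": 0.8}, {"tx": -0.04, "ty": 0, "tz": -0.6, "yaw": 0, "claw": 0.8}, {"tx": 0, "ty": 0, "tz": -0.4, "yaw": 0, "claw": 0.8}, {"tx": 0, "ty": 0, "tz": -0.3, "yaw": 0, "claw": 0.8}, {"tx": 0, "ty": 0, "tz": 0, "yaw": 0, "claw": 0.8}])

```text
time_s: 25.05
position: [0.4828, -0.0031, 0.1131]
tool_rot: [[0.257, 0.966, 0.001], [0.966, -0.257, -0.0], [0.0, 0.001, -1.0]]
ft_force: [1.3, -0.6, -2.3]
grip_width: 0.0101
gripper_force: 42.7
```

Request:
servo_tool(steps=[{"tx": 0, "ty": 0, "tz": -0.2, "yaw": 0, "claw": 0.8}, {"tx": 0, "ty": 0, "tz": -0.2, "yaw": 0, "claw": 0.8}, {"tx": 0, "ty": 0, "tz": -0.2, "yaw": 0, "claw": 0.8}, {"tx": 0, "ty": 0, "tz": 0, "yaw": 0, "claw": 0.8}])

```text
time_s: 25.45
position: [0.4828, -0.003, 0.1093]
tool_rot: [[0.257, 0.967, 0.002], [0.967, -0.257, -0.001], [-0.0, 0.002, -1.0]]
ft_force: [-5.5, 1.4, 24.9]
grip_width: 0.0102
gripper_force: 45.9
```

Request:
servo_tool(steps=[{"tx": 0, "ty": 0, "tz": 0, "yaw": 0, "claw": 2.5}, {"tx": 0, "ty": 0, "tz": 0, "yaw": 0, "claw": 4}, {"tx": 0, "ty": 0, "tz": 0, "yaw": 0, "claw": 4}, {"tx": 0, "ty": 0, "tz": 1, "yaw": 0, "claw": 4}, {"tx": 0, "ty": 0, "tz": 3, "yaw": 0, "claw": 4}, {"tx": 0, "ty": 0, "tz": 4, "yaw": 0, "claw": 4}, {"tx": 0, "ty": 0, "tz": 4, "yaw": 0, "claw": 4}, {"tx": 0, "ty": 0, "tz": 3, "yaw": 0, "claw": 4}, {"tx": 0, "ty": 0, "tz": 0, "yaw": 0, "claw": 4}])

```text
time_s: 26.35
position: [0.4835, -0.0032, 0.2616]
tool_rot: [[0.257, 0.966, 0.008], [0.966, -0.257, -0.002], [0.0, 0.008, -1.0]]
ft_force: [0.0, 0.2, 0.1]
grip_width: 0.0401
gripper_force: 0.0
```

```bash
python3 - <<'E'
from h import *
o=np.array([.6092,-.0354]); ca,sa=np.cos(np.radians(-14.9)),np.sin(np.radians(-14.9))
def tb(P): return np.stack([(P[...,0]-o[0])*ca+(P[...,1]-o[1])*sa,-(P[...,0]-o[0])*sa+(P[...,1]-o[1])*ca,P[...,2]],-1)
for n in ['wr4','wr8']:
    if n=='wr8': grab('wrist',n)
    im,d,P,T,c=load(n); B=tb(P)
    m=(np.abs(B[...,0]+.130)<.01)&(np.abs(B[...,1])<.035)&(B[...,2]>.08)&(B[...,2]<.16)&(d>.08)
    f=(np.abs(B[...,0]+.085)<.004)&(np.abs(B[...,1])<.05)&(B[...,2]>.08)&(B[...,2]<.16)&(d>.08)
    print(n,m.sum(),np.percentile(B[m][:,2],[50,90]),f.sum(),np.median(B[f][:,2]))
im=grab('scene','sc3')[0]; w=load('wr8')[0]
cv2.imwrite('pics/v8.png',cv2.cvtColor(np.hstack([cv2.resize(w,(400,300)),cv2.resize(im,(400,300))]),cv2.COLOR_RGB2BGR)); s=env.observe(); print(s['ft_force'],s['position'])
E
```

```text
wr4 1799 [0.10995265 0.11122636] 2066 0.10756019490128856
wr8 1154 [0.10995298 0.11129539] 1473 0.10766800588601105
[-0.26490443  0.738674   -0.3261564 ] [ 0.4822004  -0.00294335  0.25754822]
```

View pics/v8.png

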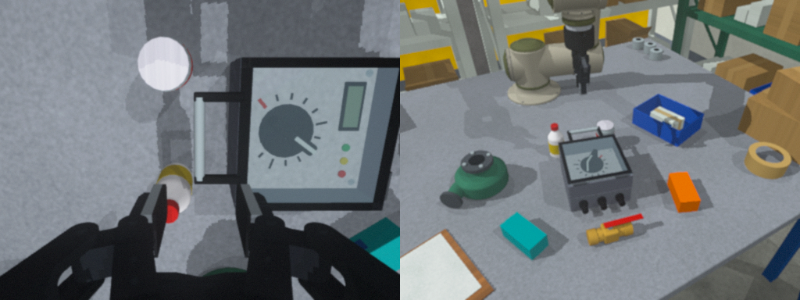

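The cover is shut, with its bar height the same as before it was opened (0.110). The pointer at (307,143) shows click 7, the carton lies in the bin and the bystanders are in place. I hand in.

```bash
python3 -c "
from rig import env
print(env.close_job())"
```

```text
the job is handed in; nothing more can be done
None
```

The job is handed in, though no verdict came back: the carton lies flat in the blue bin, the cover held upright by itself, the dial is at 7, the cover is shut without a slam, and the bystanders look undisturbed.

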